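# Pack the last two cheese wedges head to tail

## Robot

A 6-joint arm with a two-finger parallel gripper is mounted at the origin on the work surface. World frame = base frame: x ahead of the robot, y to its left, z up, the work surface at z = 0. Lengths are in mm, angles in rad, forces in N, time in s.
With the tool pointing down it reaches from about 325 to 900 mm from the base axis. Payload 6.1 kg.
Tool frame: the origin (TCP) lies on the centre line of the jaws, within the pads' length; the fingertips stand 17 mm ahead of it and the grasp point (between the pads) lies 2 mm behind it; x points along the fingers, z is the direction in which the jaws open and shut, and the axes are right-handed (so a half turn about x gives the same grasp; the last joint's range is limited). The gripper opens to 85 mm and grips with 20 to 120 N. Pads are 22 mm wide; open, the fingers measure 114 mm over their backs; the gripper's body (76 mm by 85 mm) begins 54 mm behind the grasp point. The pads swing forward as they close: fully open they stand 13 mm farther back than shut.
Start: joints at [1.087, 0.22, 1.526, -0, 1.395, -0.126], TCP at [218.882, 585.411, 248.3] pointing down, gripper open.
Joint ranges: [-2.98, 2.98], [-0.91, 2.08], [0.09, 2.57], [-1.24, 4.39], [0.2, 2.65], [-2.68, 2.68]. Speed limits (rad/s): [2.57, 2.57, 3.01, 3.14, 3.14, 3.14].

## Interface

Orientations are given as a rotation vector (axis times angle).
In Python, from rig import ctrl, vision, ticket gives the robot as it stands.
- The arm moves only by the tool send_rows, never from a script. Its argument "plan" is one flat list of numbers, 7 for each row, row after row: the turn, a rotation vector about the tool's x, y, z in rad, then the shift along the tool's x, y, z in m, then the opening, from 0 (shut) to 1 (fully open). A call has exactly 10 rows; each row shifts and turns the pose as measured when the row begins, along the tool's axes as they then stand; what a row does not reach is not made up. A row lasts 1/12 s, in which the tool goes at most 41.7 mm and 7.16 degrees, less where a joint would pass 70% of its speed; a pose out of reach is approached as far as the arm can. A call is refused whole if a number of a shift passes 0.0417 or a number of a turn 0.125, either way. A call with a gripper value outside its range is refused whole. The fingers move at their own pace and stop on an object; "force" is the grip in N (left out, the last holds). Time passes only in rows, so rows that do not move let the fingers close, or fill a call up. It gives the time, the measured TCP pose, the force and the opening at its end, in the units of the state.
- ctrl.read_state(): the state, without advancing time (a new reading comes with each control period).
- vision.read_camera(name): name is "scene" or "top" or "wrist"; returns the picture (420x560x3 uint8, blue, green, red); there is no depth.
- vision.camera_params(name): a dict with "mtx" (3x3 intrinsics, pixels), "position" and "rotation" of the camera in the world. Camera axes: x right, y up, looking along -z (the intrinsics and any distortion apply to the point x, -y, -z); pixel columns grow to the right and rows downward; lengths in mm; the calibration is good to about 2 mm. A picture is of the moment at which its call begins: read the wrist's pose just before it. camera_params takes no time and is no camera call; for the wrist camera it gives the pose at the moment of the call.
- ticket.close_job(): hands the job in, once; it reports no verdict.
Trained networks look in the newest picture that a camera, given by its name, has taken for a name from the list of things; names that differ only in an ending like _2 or _b are one class to them, and where a whole thing is asked for, a point or a joint stands for the part that bears it (a point fixed in the world has none). Each returns a list of dicts, best first, with "confidence" (0 to 1); they miss things now and then, are a little off and sometimes report something else, mostly with a low value. They report only what shows in the picture. A call takes as long as a camera call. They do not tell look-alikes from the thing itself.
- vision.silhouettes(camera, query): "region" (420x560 bool, what is visible of it) and "bbox" ([left, top, width, height] in pixels, round what is visible of it).
- vision.spot_point(camera, query): "centre" ([column, row] in pixels: a listed point, or the origin of a listed thing).
The state is a dict: "t": time; "joint_pos": joint angles; "qvel": joint speeds; "tau": joint torques, N m; "tool_pos": TCP position; "ee_rot": TCP orientation; "wrist_force": force on the tool from outside, world axes, zero at the start; "ft_torque": the same for the moment, N m; "gripper_width": finger opening in mm.
Only numpy, scipy, OpenCV 4.12 (cv2) and the standard library are available. Lean on these libraries where they do the work, as an engineer would, in place of code of your own. Each camera call takes 0.05 s, during which the arm holds its last target. There are 200 camera calls.

## Task

Two cheese wedges are already packed head to tail in the three-sided pine frame on the counter. Fill the empty half with the two loose wedges in the same way, laid flat as they are and not turned over, one with its wide end to the back and one with its narrow end to the back, slid fully home so that all four lie close together, against the back rail. Let go of everything, keep the packed pair in place and leave the bowl, colander and tostonera alone.

Things in the scene. Friction and masses are not known exactly. Their poses are not given: they have to be found in the camera images.
- frame: three-sided pine frame fixed to the counter, rails 25 mm high, 16 thick. Origin: on the counter, centre of the 130 x 160 mm rectangle the wedges fill. x points in, to the back rail (inner face x +65.5). Side rails: inner faces y +82 and -82, ending at the open front, x -54.5. The half y > 0 holds two packed wedges; the half y < 0 (83 mm wide) is empty
- mouth (a point): on the counter at the middle of the frame's open front. Wedges touching the back stick out 10.5 mm here. There is no floor: a wedge slides on the counter straight in
- place_wide (a point): on the counter, where the centre of the loose wedge with its wide end to the back belongs: beside the packed pair, straight side towards them (frame x 0, y -20.5 mm; frame axes). It must go in before the other, which would narrow the way
- place_narrow (a point): on the counter, where the centre of the loose wedge with its narrow end to the back belongs: straight side along the outer rail (frame x 0, y -60.5 mm; frame axes). Pushed in last, its taper takes up the play, about 3 mm across
- loose_1_mid (a point): centre, 20 mm up, of one of the two loose wedges: solid cheese wedge 130 mm long, 40 high, 0.22 kg, 52 mm wide at one end, 28 at the other. Its x runs along it to the narrow end (ends at x -65 wide, +65 narrow). One long side (with a tan rind) is straight, square to the ends, at y -20; the other slants, y +32 at the wide end, +20 mid-length, +8 at the narrow end
- loose_1_tip (a point): point of loose_1's narrow end face, 20 mm up, 65 mm along x from its centre; same axes
- loose_1: the same wedge loose_1; this origin lies 20 mm below its centre, on its underside, same axes
- loose_2_mid (a point): centre, 20 mm up, of the other loose wedge, identical: solid cheese wedge 130 mm long, 40 high, 0.22 kg, 52 mm wide at one end, 28 at the other. Its x runs along it to the narrow end (ends at x -65 wide, +65 narrow). One long side (with a tan rind) is straight, square to the ends, at y -20; the other slants, y +32 at the wide end, +20 mid-length, +8 at the narrow end
- loose_2_tip (a point): point of loose_2's narrow end face, 20 mm up, 65 mm along x from its centre; same axes
- loose_2: the same wedge loose_2; this origin lies 20 mm below its centre, on its underside, same axes
- packed_1_mid (a point): centre, 20 mm up, of the packed wedge beside the frame's side rail at y > 0 (wide end at the back): solid cheese wedge 130 mm long, 40 high, 0.22 kg, 52 mm wide at one end, 28 at the other. Its x runs along it to the narrow end (ends at x -65 wide, +65 narrow). One long side (with a tan rind) is straight, square to the ends, at y -20; the other slants, y +32 at the wide end, +20 mid-length, +8 at the narrow end
- packed_1_tip (a point): point of packed_1's narrow end face, 20 mm up, 65 mm along x from its centre; same axes
- packed_2_mid (a point): centre, 20 mm up, of the packed wedge next to the middle of the frame (narrow end at the back, straight side to the empty half): solid cheese wedge 130 mm long, 40 high, 0.22 kg, 52 mm wide at one end, 28 at the other. Its x runs along it to the narrow end (ends at x -65 wide, +65 narrow). One long side (with a tan rind) is straight, square to the ends, at y -20; the other slants, y +32 at the wide end, +20 mid-length, +8 at the narrow end
- packed_2_tip (a point): point of packed_2's narrow end face, 20 mm up, 65 mm along x from its centre; same axes
- bowl: white ceramic bowl, 140 mm across, 60 mm high; origin under its centre. A bystander
- colander: red plastic colander with two loop handles (250 mm over them), 200 mm across, 85 mm high; origin under its centre. A bystander
- tostonera: shut wooden tostonera (plantain press), two hinged 150 x 90 mm boards with short handles, 220 mm long, 40 mm high; origin under the boards' centre, handles to -x. A bystander
Mind the look-alikes: they are no part of the job. What is shaped like the loose_2 but green or red is not meant. What is shaped like the loose_1 but red is not meant.

How it is judged:
By the outcome, as a careful person would: the job done as asked, in the order asked, and still so for the second after the job is handed in, with the robot touching nothing.
It also fails if it takes over 69 s, if anything falls off the work surface, if the arm or the gripper's body presses on something with over 40 N, if the wrist force passes 120 N, or if a joint passes its speed limit or range.

## Working session

There is one attempt and no reset: what is moved stays moved. The work goes in short steps, Python scripts to look and compute and a tool call to move; the robot and the scene stay as the last step left them, time stands still between calls to the robot, and variables do not carry over. Pictures are saved under pics/ and viewed, about 8 in all and at most 12, crops included, and the job is handed in when it is done.

Besides the shell and the picture viewer there is one more tool, called as name(argument=value, ...) on one line, values as JSON. send_rows: Moves the arm, as the interface text tells. Its arguments: {"type":"object","properties":{"plan":{"type":"array","items":{"type":"number"}},"force":{"type":"number"}},"required":["plan"]}

```bash
mkdir -p pics; ls; python3 - <<'E'
from rig import ctrl, vision
import cv2
s=ctrl.read_state(); print({k:s[k] for k in ('t','tool_pos','ee_rot','gripper_width')})
for c in ('top','scene'):
    im=vision.read_camera(c); cv2.imwrite(f'pics/{c}0.png',im)
    p=vision.camera_params(c); print(c,p)
E
```

```text
pics
{'t': 0.0, 'tool_pos': array([218.59646975, 584.89548551, 247.18218094]), 'ee_rot': array([-0.94277823,  1.35927226,  0.94123672]), 'gripper_width': 85.07997233205492}
top {'mtx': array([[454.67340571,   0.        , 289.43297787],
       [  0.        , 454.67340571, 201.27160913],
       [  0.        ,   0.        ,   1.        ]]), 'position': array([ 356.93661855,  -41.38509557, 1308.82029503]), 'rotation': array([ 0.12777535, -0.09224316, -1.58527196])}
scene {'mtx': array([[466.37220807,   0.        , 276.45247883],
       [  0.        , 466.37220807, 220.75312661],
       [  0.        ,   0.        ,   1.        ]]), 'position': array([1830.28654965,  288.8044504 ,  928.8311545 ]), 'rotation': array([0.6898748 , 0.87036677, 1.6769284 ])}
```

View pics/top0.png

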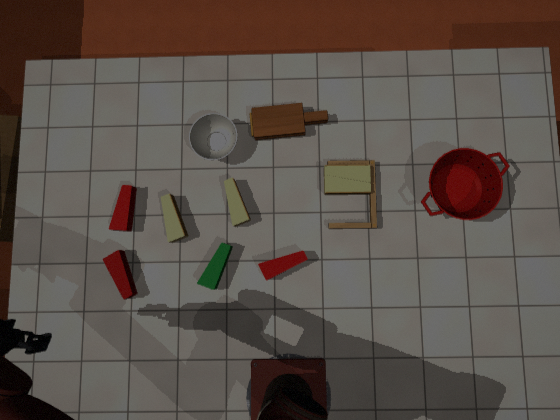

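View pics/scene0.png

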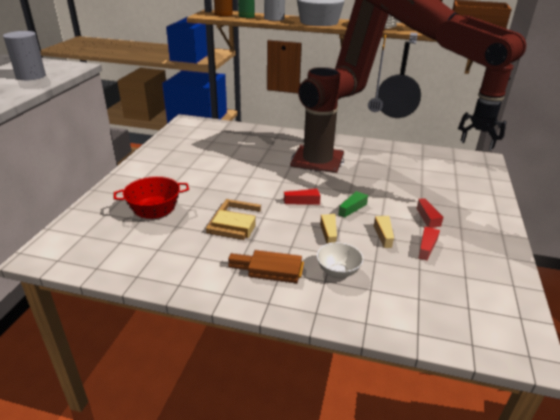

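Top: the loose yellow wedges are at about (173,217) and (236,201), both with the narrow end up. The frame is at (350,195), open to the left, with its empty half below. The look-alikes are red and green. Next I'll fit poses by matching silhouettes.

```bash
cat > h.py <<'E'
import numpy as np, cv2
from scipy.spatial.transform import Rotation as R
from scipy.optimize import minimize
from rig import ctrl, vision
W=np.array([[-65,-20],[65,-20],[65,8],[-65,32]],float)      # wedge outline
BLK=np.array([[-65,0],[65,0],[65,80],[-65,80]],float)       # packed pair, frame axes
def look(c,save=None):
    p=vision.camera_params(c); im=vision.read_camera(c)
    if save: cv2.imwrite(f'pics/{save}.png',im)
    return im,p
def proj(P,p):
    q=(np.atleast_2d(P)-p['position'])@R.from_rotvec(p['rotation']).as_matrix()
    q=q*[1,-1,-1]; u=q@p['mtx'].T; return u[:,:2]/u[:,2:]
def ray(uv,p,z):
    d=np.linalg.inv(p['mtx'])@[uv[0],uv[1],1]; d=R.from_rotvec(p['rotation']).apply(d*[1,-1,-1])
    return p['position']+d*(z-p['position'][2])/d[2]
def place(S,x,y,th,h):
    c,s=np.cos(th),np.sin(th); xy=S@np.array([[c,s],[-s,c]])+[x,y]
    return np.vstack([np.c_[xy,np.zeros(len(S))],np.c_[xy,np.full(len(S),h)]])
def yellow(im):
    b,g,r=[im[...,i].astype(int) for i in range(3)]
    return (g>0.72*r)&(g-b>0.22*g)&(g>60)&(r>0.8*g)
def blobs(m,minA):
    n,l,st,ce=cv2.connectedComponentsWithStats(cv2.morphologyEx(m.astype(np.uint8),cv2.MORPH_OPEN,np.ones((3,3))))
    return [(l==i,st[i],ce[i]) for i in range(1,n) if st[i,4]>minA]
def fit(mask,p,S,x0,h=40,ths=None):
    k=4; H,Wd=mask.shape
    m=cv2.resize(mask.astype(np.float32),(Wd*k,H*k),interpolation=cv2.INTER_LINEAR)>.5 if k>1 else mask
    ys,xs=np.nonzero(m); a,b,c,d=max(ys.min()-60,0),ys.max()+60,max(xs.min()-60,0),xs.max()+60
    m=m[a:b,c:d].astype(np.uint8)
    def cost(v):
        u=(proj(place(S,v[0],v[1],v[2],h),p)+.5)*k-[c,a]
        hull=cv2.convexHull(u.astype(np.float32)); q=np.zeros_like(m)
        cv2.fillConvexPoly(q,np.round(hull*16).astype(np.int32),1,shift=4)
        return 1-(m&q).sum()/max((m|q).sum(),1)
    best=None
    for t in (ths if ths is not None else np.arange(0,6.28,.35)):
        x=[x0[0],x0[1],t]
        r=minimize(cost,x,method='Nelder-Mead',options=dict(initial_simplex=np.array([x,[x[0]+15,x[1],t],[x[0],x[1]+15,t],[x[0],x[1],t+.2]]),xatol=.02,fatol=1e-4))
        if best is None or r.fun<best.fun: best=r
    return best.x,best.fun
E
python3 - <<'E'
from h import *
for c in('top','scene'):
    im,p=look(c); 
    for m,st,ce in blobs(yellow(im),100):
        w=ray(ce,p,20); print(c,st,ce.round(),w.round())
        if 250<w[0]<800 and abs(w[1])<600:
            big=w[1]<0
            x0=w[:2]+([-40,0] if big else [0,0])
            v,f=fit(m,p,BLK if big else W,x0,ths=[-1.57] if big else None); print('  fit',v.round(3),np.degrees(v[2]).round(1)%360,round(f,3))
for c in ['wrist']:
    p=vision.camera_params(c); s=ctrl.read_state(); T=R.from_rotvec(s['ee_rot']).as_matrix()
    print(p['mtx'], T.round(2), T.T@(p['position']-s['tool_pos']), T.T@R.from_rotvec(p['rotation']).as_matrix())
E
```

```text
top [ 324  160   51   33 1486] [347. 176.] [ 608. -182.   20.]
  fit [ 567.892 -177.804   -1.6  ] 268.3 0.069
top [224 178  25  47 622] [235. 203.] [537. 143.  20.]
  fit [544.608 144.412   6.686] 23.100000000000023 0.146
top [371 193   6  31 157] [373. 208.] [ 514. -252.   20.]
  fit [ 473.916 -190.849   -1.572] 269.9 0.755
top [161 195  23  47 619] [171. 219.] [493. 326.  20.]
  fit [5.01792e+02 3.27572e+02 4.41000e-01] 25.2 0.25
top [329 223  42   5 210] [350. 225.] [ 467. -183.   20.]
  fit [ 462.668 -174.57    -1.588] 269.0 0.78
scene [  41   36  168   35 2878] [119.  53.] [-1190. -1669.    20.]
scene [214  49  21  19 268] [222.  56.] [-1336.  -942.    20.]
scene [108 105  58  24 610] [135. 119.] [-121. -950.   20.]
scene [224 110  14  10 102] [231. 114.] [-323. -516.   20.]
scene [211 199  44  38 701] [234. 219.] [ 576. -185.   20.]
  fit [ 537.657 -181.711   -1.596] 268.5 0.336
scene [321 214  16  28 337] [330. 226.] [526. 142.  20.]
  fit [519.596 141.815   6.635] 20.19999999999999 0.223
scene [375 216  19  32 381] [385. 230.] [493. 326.  20.]
  fit [4.98834e+02 3.26006e+02 3.15000e-01] 18.0 0.22
[[313.35235997   0.         277.8747525 ]
 [  0.         313.35235997 212.92910484]
 [  0.           0.           1.        ]] [[-0.   -0.94  0.35]
 [-0.    0.35  0.94]
 [-1.    0.   -0.  ]] [-125.29488586   69.45868013    0.92444197] [[-5.27443635e-04  2.75145631e-01 -9.61402415e-01]
 [ 6.85096642e-04  9.61402422e-01  2.75145257e-01]
 [ 9.99999626e-01 -5.13529952e-04 -6.95586936e-04]]
```

```bash
cat >> h.py <<'E'
def rowto(pos,zdeg):
    """total shift (m, tool axes now) and turn (rad) to TCP pos pointing down with jaw axis at zdeg"""
    s=ctrl.read_state(); T=R.from_rotvec(s['ee_rot']).as_matrix(); a=np.radians(zdeg)
    z=np.array([np.cos(a),np.sin(a),0]); x=np.array([0,0,-1.]); G=np.c_[x,np.cross(z,x),z]
    d=T.T@(np.array(pos,float)-s['tool_pos'])/1000; r=R.from_matrix(T.T@G).as_rotvec()
    zn=np.degrees(np.arctan2(T[1,2],T[0,2]))
    print('t %.2f tcp %s zdeg %.2f width %.1f F %s'%(s['t'],s['tool_pos'].round(1),zn,s['gripper_width'],s['wrist_force'].round(1)))
    print('shift',d.round(4),'turn',r.round(4),'rows',np.linalg.norm(d)/.0417,np.linalg.norm(r)/.125)
E
python3 -c "
from h import *
rowto([560,150,250],-73)"
```

```text
t 0.20 tcp [218.7 585.1 247.6] zdeg 69.50 width 85.7 F [0.1 0.1 0.3]
shift [-0.0021 -0.472  -0.2881] turn [ 2.4872e+00 -7.0000e-04  1.5000e-03] rows 13.26142408023471 19.897289512257384
```

send_rows(plan=[0,0,0,0,-0.035,-0.021,1,0,0,0,0,-0.035,-0.021,1,0,0,0,0,-0.035,-0.021,1,0,0,0,0,-0.035,-0.021,1,0,0,0,0,-0.035,-0.021,1,0,0,0,0,-0.035,-0.021,1,0,0,0,0,-0.035,-0.021,1,0,0,0,0,-0.035,-0.021,1,0,0,0,0,-0.035,-0.021,1,0,0,0,0,-0.035,-0.021,1])

```text
t: 1.03
tool_pos: [473.9, 263.1, 244.5]
ee_rot: [-0.952, 1.355, 0.956]
wrist_force: [0.7, 0.5, -0.1]
gripper_width: 85.4
```

send_rows(plan=[0.124,0,0,0,0,0,1,0.124,0,0,0,0,0,1,0.124,0,0,0,0,0,1,0.124,0,0,0,0,0,1,0.124,0,0,0,0,0,1,0.124,0,0,0,0,0,1,0.124,0,0,0,0,0,1,0.124,0,0,0,0,0,1,0.124,0,0,0,0,0,1,0.124,0,0,0,0,0,1])

```text
t: 1.87
tool_pos: [479.7, 251.6, 242.4]
ee_rot: [0.018, 1.575, -0.024]
wrist_force: [0.7, 1.3, 0.0]
gripper_width: 85.4
```

send_rows(plan=[0.124,0,0,0,0,0,1,0.124,0,0,0,0,0,1,0.124,0,0,0,0,0,1,0.124,0,0,0,0,0,1,0.124,0,0,0,0,0,1,0.124,0,0,0,0,0,1,0.124,0,0,0,0,0,1,0.124,0,0,0,0,0,1,0.124,0,0,0,0,0,1,0.124,0,0,0,0,0,1])

```text
t: 2.7
tool_pos: [478.2, 251.0, 240.2]
ee_rot: [0.983, 1.338, -0.998]
wrist_force: [0.4, -1.1, -0.0]
gripper_width: 85.1
```

```bash
python3 -c "
from h import *
rowto([560,150,250],-73)
im,p=look('wrist','w1')
for m,st,ce in blobs(yellow(im),300): print(st,ray(ce,p,20).round())"
```

```text
t 2.70 tcp [478.2 251.  240.2] zdeg -73.15 width 85.1 F [ 0.4 -1.1 -0. ]
shift [-0.01    0.0489  0.1204] turn [-0.0026  0.0025  0.0095] rows 3.1250655689306535 0.08105743144719847
[ 193   80   46  133 4861] [495. 329.  20.]
[ 356   94   60  129 5976] [541. 143.  20.]
```

View pics/w1.png

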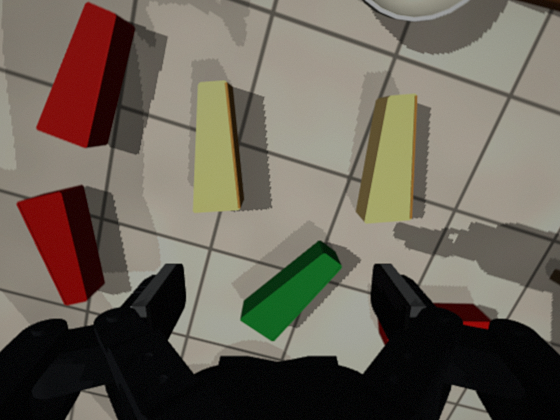

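The wrist view shows both wedges clearly: A at (218,147) and B at (390,158). Each has its narrow end up and its rind on the right. I'll fit only the bright top faces at z=40.

```bash
cat >> h.py <<'E'
def top(im,p,tag=None,thr=0.8):
    """fit top faces (z=40) of the wedges seen; frame-like big blobs skipped"""
    out=[]
    for m,st,ce in blobs(yellow(im),700):
        g=im[...,1]; hi=np.percentile(g[m],90); mm=m&(g>thr*hi)
        mm=max(blobs(mm,200),key=lambda b:b[1][4])[0]; w=ray(ce,p,40)
        S=lambda v: None
        v,f=fit_flat(mm,p,w[:2]); out.append((v,f)); print(np.round([v[0],v[1],np.degrees(v[2])%360],1),'1-IoU',round(f,3))
    return out
def fit_flat(mask,p,x0,S=W,ths=None):
    global place
    old=place
    place=lambda S,x,y,th,h: old(S,x,y,th,h)[len(S):]
    try: return fit(mask,p,S,x0,40,ths)
    finally: place=old
E
python3 - <<'E'
from h import *
im,p=look('wrist'); o=top(im,p)
for v,f in o: 
    u=proj(place(W,*v,40),p)[4:]; cv2.polylines(im,[np.round(u).astype(int)],True,(0,0,255),1)
cv2.imwrite('pics/w2.png',im[60:240,160:460])
v=[q[0] for q in o if q[0][1]<230][0]; t=v[2]; L=lambda x,y:[v[0]+x*np.cos(t)-y*np.sin(t),v[1]+x*np.sin(t)+y*np.cos(t)]
print(L(38,-3)); rowto(L(38,-3)+[110],np.degrees(t)%360-90)
im,p=look('top'); b=max(blobs(yellow(im),1000),key=lambda b:b[1][4])[0]
print('frame',fit_flat(b,p,[567,-178],BLK,[-1.6]))
E
```

```text
[499.7 326.9  21.6] 1-IoU 0.068
[542.8 146.8  22. ] 1-IoU 0.079
[np.float64(579.1126307627053), np.float64(158.21531820742038)]
t 2.80 tcp [478.2 251.  240.2] zdeg -72.87 width 85.0 F [ 0.1 -0.3  0.6]
shift [0.1298 0.0704 0.118 ] turn [-0.0845  0.0021  0.0096] rows 4.533623971145417 0.6808365760885668
frame (array([ 562.16940339, -177.35693951,   -1.59040094]), np.float64(0.1404371358922447))
```

View pics/w2.png

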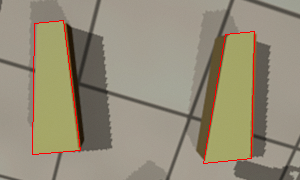

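send_rows(plan=[0,0,0,0.026,0.0141,0.0236,1,0,0,0,0.026,0.0141,0.0236,1,0,0,0,0.026,0.0141,0.0236,1,0,0,0,0.026,0.0141,0.0236,1,0,0,0,0.02,0.0141,0.0236,1,0,0,0,0,0,0,1,-0.0845,0.002,0.0096,0,0,0,1,0,0,0,0,0,0,1,0,0,0,0,0,0,1,0,0,0,0,0,0,1])

```text
t: 3.68
tool_pos: [585.8, 158.1, 112.3]
ee_rot: [0.892, 1.382, -0.883]
wrist_force: [-0.3, 0.0, -0.4]
gripper_width: 85.1
```

```bash
python3 - <<'E'
from h import *
im,p=look('wrist','w3')
try: o=top(im,p)
except Exception as e: print(e)
rowto([579,158.2,23],-68)
E
```

```text
[499.8 328.4  20.9] 1-IoU 0.028
[542.6 146.   22.1] 1-IoU 0.192
t 3.73 tcp [585.9 158.3 112.6] zdeg -65.41 width 86.0 F [ 0.2 -0.   0.6]
shift [ 0.0896 -0.0068 -0.0026] turn [ 0.0452 -0.0023 -0.005 ] rows 2.155132228326343 0.3645893008375432
```

send_rows(plan=[0.045,-0.002,-0.005,0,0,0,1,0,0,0,0.025,-0.0065,-0.003,1,0,0,0,0.025,0,0,1,0,0,0,0.02,0,0,1,0,0,0,0.012,0,0,1,0,0,0,0.006,0,0,1,0,0,0,0,0,0,1,0,0,0,0,0,0,0,0,0,0,0,0,0,0,0,0,0,0,0,0,0], force=50)

```text
t: 4.57
tool_pos: [584.7, 164.3, 32.9]
ee_rot: [0.929, 1.354, -0.909]
wrist_force: [0.7, 0.1, 0.2]
gripper_width: 51.3
```

send_rows(plan=[0,0,0,0,0,0,0,0,0,0,0,0,0,0,0,0,0,0,0,0,0,0,0,0,0,0,0,0,0,0,0,0,0,0,0,0,0,0,-0.005,0,0,0,0,0,0,-0.015,0,0,0,0,0,0,-0.02,0,0,0,0,0,0,-0.02,0,0,0,0,0,0,0,0,0,0])

```text
t: 5.4
tool_pos: [582.6, 163.7, 95.4]
ee_rot: [0.929, 1.356, -0.911]
wrist_force: [0.6, 0.5, -1.5]
gripper_width: 31.0
```

```bash
python3 - <<'E'
from h import *
rowto([525,-10,90],-1.4)
im,p=look('wrist','w4')
E
```

```text
t 5.40 tcp [582.6 163.7  95.4] zdeg -67.99 width 31.0 F [ 0.6  0.5 -1.5]
shift [ 0.0041 -0.1185  0.1395] turn [-1.1622  0.0114 -0.0114] rows 4.390761962975525 9.298294012577784
```

View pics/w4.png

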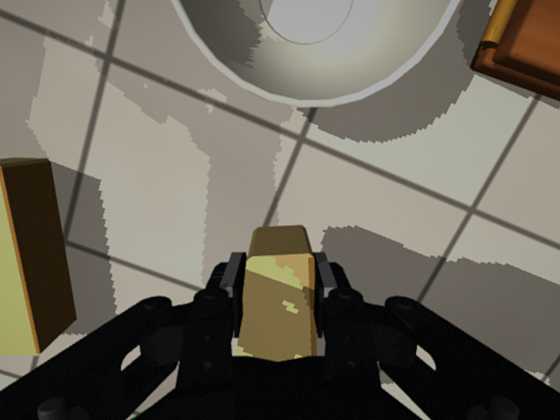

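send_rows(plan=[-0.116,0.001,-0.001,-0.015,0,0,0,-0.116,0.001,-0.001,-0.015,0,0,0,-0.116,0.001,-0.001,-0.015,0,0,0,-0.116,0.001,-0.001,-0.015,0,0,0,-0.116,0.001,-0.001,-0.015,0,0,0,-0.116,0.001,-0.001,-0.015,0,0,0,-0.116,0.001,-0.001,-0.015,0,0,0,-0.116,0.001,-0.001,-0.015,0,0,0,-0.116,0.001,-0.001,-0.015,0,0,0,-0.116,0.001,-0.001,-0.015,0,0,0])

```text
t: 6.28
tool_pos: [571.1, 162.2, 227.1]
ee_rot: [-0.022, 1.603, 0.018]
wrist_force: [-0.6, 0.7, -1.9]
gripper_width: 31.1
```

send_rows(plan=[0,0,0,0,-0.039,0,0,0,0,0,0,-0.039,0,0,0,0,0,0,-0.039,0,0,0,0,0,0,-0.039,0,0,0,0,0,0,-0.039,0,0,0,0,0,0,-0.039,0,0,0,0,0,0,-0.039,0,0,0,0,0,0,-0.039,0,0,0,0,0,0,-0.039,0,0,0,0,0,0,-0.039,0,0])

```text
t: 7.12
tool_pos: [581.8, -231.5, 212.3]
ee_rot: [-0.031, 1.615, 0.046]
wrist_force: [0.4, 0.7, -1.7]
gripper_width: 30.7
```

```bash
python3 - <<'E'
from h import *
rowto([545,40,95],-1.4)
im,p=look('wrist','w5')
E
```

```text
t 7.12 tcp [ 581.8 -231.5  212.3] zdeg 2.78 width 30.7 F [ 0.4  0.7 -1.7]
shift [ 0.1212  0.2717 -0.0184] turn [ 0.0728 -0.0445 -0.009 ] rows 7.146986802563374 0.6863259821297704
```

View pics/w5.png

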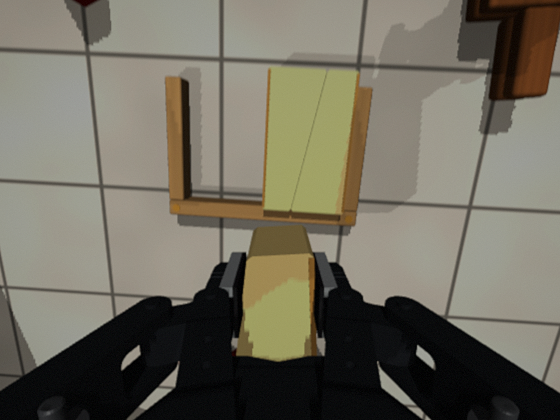

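```bash
cat >> h.py <<'E'
def frame(im,p,x0=(567,-178)):
    b,g,r=[im[...,i].astype(int) for i in range(3)]
    m=(g>0.85*r)&(g-b>0.25*g)&(g>120); 
    bs=[q for q in blobs(m,1000) if np.linalg.norm(ray(q[2],p,40)[:2]-[x0[0]+40,x0[1]])<60]
    m=cv2.morphologyEx(bs[0][0].astype(np.uint8),cv2.MORPH_CLOSE,np.ones((7,7)))>0
    v,f=fit_flat(m,p,x0,BLK,[-1.59]); print('frame',v[:2].round(1),np.degrees(v[2]).round(2),'1-IoU',round(f,3))
    return v
def inframe(v,P):
    c,s=np.cos(v[2]),np.sin(v[2]); d=np.array(P)[:2]-v[:2]; return np.array([c*d[0]+s*d[1],-s*d[0]+c*d[1]])
def toworld(v,q):
    c,s=np.cos(v[2]),np.sin(v[2]); return np.array([v[0]+c*q[0]-s*q[1],v[1]+s*q[0]+c*q[1]])
E
python3 - <<'E'
from h import *
im=cv2.imread('pics/w5.png'); p=vision.camera_params('wrist'); v=frame(im,p); print(v)
rails={'out':[[-54.5,-98],[81.5,-98],[81.5,-82],[-54.5,-82]],'blk':BLK}
for k,q in rails.items():
    z=25 if k=='out' else 40
    P=[np.r_[toworld(v,a),z] for a in q]; cv2.polylines(im,[np.round(proj(P,p)).astype(int)],True,(0,0,255),1)
P=[np.r_[toworld(v,a),25] for a in [[65.5,-82],[65.5,82],[81.5,82],[81.5,-82]]]; cv2.polylines(im,[np.round(proj(P,p)).astype(int)],True,(255,0,0),1)
cv2.imwrite('pics/w6.png',cv2.resize(im[50:240,140:400],None,fx=3,fy=3))
E
```

```text
frame [ 558.1 -185.5] -90.65 1-IoU 0.071
[ 558.11731643 -185.47469831   -1.58218453]
```

View pics/w6.png

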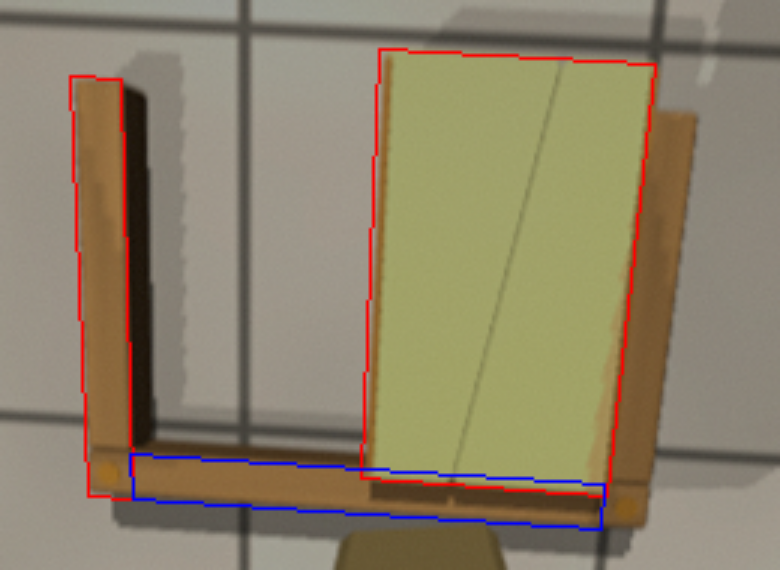

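```bash
python3 - <<'E'
from h import *
rowto([545,40,95],-1.4)
im,p=look('wrist'); v=frame(im,p)
b,g,r=[im[...,i].astype(int) for i in range(3)]
# wood rail top faces: edges along lines in frame coords at z=25
def prof(a0,d,z,n=80):
    P=np.array([np.r_[toworld(v,np.array(a0)+np.array(d)*k*.5),z] for k in range(n)]); u=proj(P,p)
    return cv2.remap(im,u[:,0].astype(np.float32)[None],u[:,1].astype(np.float32)[None],1)[0]
for fx in(-30,20):
    q=prof([fx,-105],[0,1],25).astype(int); s=q[:,2]-q[:,0]; e=np.diff(s); print('outer rail edges y',-105+.5*e.argmax(),-105+.5*e.argmin(),s[::6])
for fy in(-60,-25):
    q=prof([55,fy],[1,0],25).astype(int); s=q[:,2]-q[:,0]; e=np.diff(s); print('back edges x',55+.5*e.argmax(),55+.5*e.argmin(),s[::6])
for fx in(-40,30):
    q=prof([fx,-20],[0,1],40).astype(int); s=q[:,1]-q[:,0]; e=np.diff(s); print('block edge y',-20+.5*e.argmax(),s[::6])
q=prof([-80,40],[1,0],40).astype(int); s=q[:,1]-q[:,0]; e=np.diff(s); print('block front x',-80+.5*e.argmax())
E
```

```text
t 7.17 tcp [ 581.1 -239.4  211.8] zdeg 2.51 width 30.8 F [-2.8 -5.1 -1.9]
shift [ 0.1192  0.2802 -0.0185] turn [ 0.0681 -0.045  -0.0035] rows 7.314332133467176 0.6536522669911204
frame [ 560.2 -175.2] -90.49 1-IoU 0.065
outer rail edges y -98.0 -84.0 [17 19 25 77 78 81 86 67 19 17 17 16 16 16]
outer rail edges y -98.5 -83.5 [20 21 27 82 78 79 78 60 19 18 12 16 16 18]
back edges x 65.0 80.0 [ 9 15 30 41 79 81 80 79 77 11 12 12 11 18]
back edges x 64.5 80.0 [ 9 16 32 45 82 78 78 78 79 13 12 14 12 15]
block edge y -0.5 [13 12 10 13 12 12 11 56 54 54 54 54 55 55]
block edge y -0.5 [12 12 12 12 11 13 11 57 58 58 59 58 59 59]
block front x -65.5
```

send_rows(plan=[0.054,-0.045,-0.003,0,0,0,0,0,0,0,0,0.036,-0.005,0,0,0,0,0,0.036,-0.005,0,0,0,0,0,0.036,-0.005,0,0,0,0,0,0.036,-0.005,0,0,0,0,0.02,0.036,-0.005,0,0,0,0,0.03,0.036,-0.005,0,0,0,0,0.03,0.036,-0.005,0,0,0,0,0.03,0.02,-0.004,0,0,0,0,0,0,0,0])

```text
t: 8.05
tool_pos: [539.5, 34.8, 93.3]
ee_rot: [0.032, 1.583, -0.015]
wrist_force: [-2.7, 0.1, -3.3]
gripper_width: 30.6
```

```bash
python3 - <<'E'
from h import *
rowto([541,30,45],-0.6)
rowto([541,30,45],-0.6)
im,p=look('wrist','w7')
E
```

```text
t 8.05 tcp [539.5  34.8  93.3] zdeg -1.72 width 30.6 F [-2.7  0.1 -3.3]
shift [ 0.0482 -0.0052  0.0022] turn [-0.0195 -0.0127 -0.0107] rows 1.1638752038545372 0.20492578063098021
t 8.05 tcp [539.5  34.8  93.3] zdeg -1.72 width 30.6 F [-2.7  0.1 -3.3]
shift [ 0.0482 -0.0052  0.0022] turn [-0.0195 -0.0127 -0.0107] rows 1.1638752038545372 0.20492578063098021
```

send_rows(plan=[-0.0195,-0.0127,-0.0107,0.015,0,0.001,0,0,0,0,0.015,0,0.001,0,0,0,0,0.012,0,0,0,0,0,0,0.006,0,0,0,0,0,0,0.004,0,0,0,0,0,0,0.002,0,0,0,0,0,0,0.002,0,0,0,0,0,0,0.001,0,0,0,0,0,0,0,0,0,0,0,0,0,0,0,0,0])

```text
t: 8.93
tool_pos: [547.8, 30.5, 39.4]
ee_rot: [0.006, 1.561, -0.011]
wrist_force: [0.6, 0.0, -1.7]
gripper_width: 31.1
```

```bash
python3 - <<'E'
from h import *
rowto([541,30,34],-0.6)
im,p=look('top','t2')
cv2.imwrite('pics/t2c.png',cv2.resize(im[130:250,230:400],None,fx=4,fy=4))
E
```

```text
t 8.93 tcp [547.8  30.5  39.4] zdeg -0.64 width 31.1 F [ 0.6  0.  -1.7]
shift [ 0.0053 -0.0005 -0.0068] turn [-0.0006  0.0102  0.0032] rows 0.2084397910300584 0.08554299112930262
```

View pics/t2c.png

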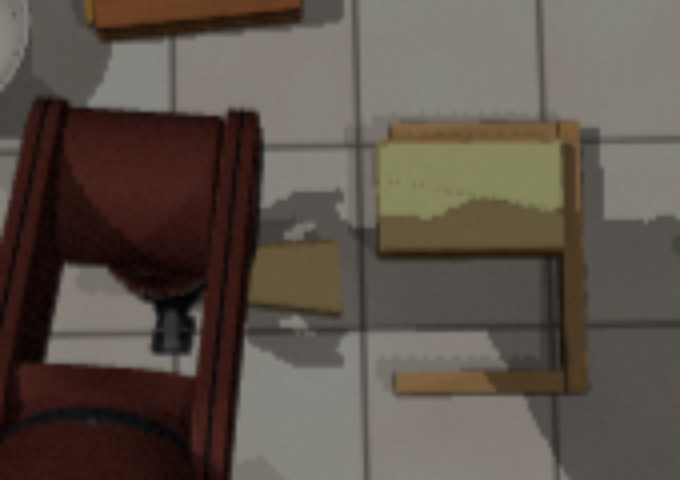

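```bash
cat >> h.py <<'E'
def edges(im,p,c0,c1,r0,r1,z,up=True):
    """per column upper & lower edge of yellow region, subpixel, -> world line fits x=a+b*y, and y of right end"""
    b,g,r=[im[...,i].astype(float) for i in range(3)]; s=(r+g)/2-b
    P=[[],[]]
    for c in range(c0,c1):
        e=np.diff(s[r0:r1,c]); 
        for k,i in enumerate((int(e.argmax()),int(e.argmin()))):
            a=abs(e[max(i-1,0):i+2]); d=(a*np.arange(max(i-1,0),max(i-1,0)+len(a))).sum()/a.sum()
            P[k].append(ray([c,r0+d+.5],p,z)[:2])
    for k in (0,1):
        q=np.array(P[k]); f=np.polyfit(q[:,1],q[:,0],1); print(['upper','lower'][k],'slope deg %.2f'%np.degrees(np.arctan(f[0])),'x at mid y=%.0f: %.1f'%(q[:,1].mean(),np.polyval(f,q[:,1].mean())),'res %.1f'%np.std(q[:,0]-np.polyval(f,q[:,1])))
E
python3 - <<'E'
from h import *
im=cv2.imread('pics/t2.png'); p=vision.camera_params('top')
print('wedge'); edges(im,p,295,314,184,213,46)
print('packed'); edges(im,p,328,368,170,198,40)
s=im.astype(float); s=(s[...,2]+s[...,1])/2-s[...,0]
print(s[196,308:322].round(),[ray([c,196],p,46)[:2].round(1) for c in (314,315)])
E
```

```text
wedge
upper slope deg -2.74 x at mid y=-56: 566.6 res 0.3
lower slope deg 8.15 x at mid y=-55: 519.0 res 0.5
packed
upper slope deg -2.75 x at mid y=-179: 592.5 res 17.2
lower slope deg 1.52 x at mid y=-178: 556.5 res 0.7
[33. 33. 32. 32. 34. 33. 30.  6.  8.  8.  7.  7.  5.  8.] [array([548.5, -83.4]), array([548.4, -86.2])]
```

send_rows(plan=[0.073,0.01,0.003,0,0,-0.004,0,0,0,0,0.002,0,0,0,0,0,0,0.002,0,0,0,0,0,0,0.001,0,0,0,0,0,0,0,0,0,0,0,0,0,0,0,0,0,0,0,0,0,0,0,0,0,0,0,0,0,0,0,0,0,0,0,0,0,0,0,0,0,0,0,0,0])

```text
t: 9.82
tool_pos: [545.7, 30.6, 35.7]
ee_rot: [0.062, 1.565, -0.062]
wrist_force: [0.8, 0.1, -1.4]
gripper_width: 30.8
```

```bash
python3 - <<'E'
from h import *
rowto([544,30,33],-4.8)
im,p=look('top','t3')
print('wedge'); edges(im,p,295,314,184,213,43)
print('packed'); edges(im,p,328,368,182,198,40)
E
```

```text
t 9.82 tcp [545.7  30.6  35.7] zdeg -4.52 width 30.8 F [ 0.8  0.1 -1.4]
shift [ 0.0027 -0.0007 -0.0017] turn [ 0.0048  0.0048 -0.    ] rows 0.07842423470701601 0.05462827876127718
wedge
upper slope deg 0.86 x at mid y=-56: 558.9 res 0.2
lower slope deg 12.33 x at mid y=-55: 511.0 res 0.6
packed
upper slope deg -0.31 x at mid y=-179: 574.1 res 8.5
lower slope deg 1.30 x at mid y=-178: 556.5 res 0.7
```

send_rows(plan=[0.007,0.004,0,0.002,0,-0.003,0,0,0,0,0,0,0,0,0,0,0,0,-0.01,0.0006,0,0,0,0,0,-0.012,0.0008,0,0,0,0,0,-0.012,0.0008,0,0,0,0,0,-0.012,0.0008,0,0,0,0,0,-0.012,0.0008,0,0,0,0,0,-0.012,0.0008,0,0,0,0,0,-0.012,0.0008,0,0,0,0,0,0,0,0])

```text
t: 10.7
tool_pos: [542.2, -61.4, 35.2]
ee_rot: [0.068, 1.565, -0.069]
wrist_force: [1.0, -0.7, -1.4]
gripper_width: 31.1
```

```bash
python3 - <<'E'
from h import *
rowto([541.7,-92,33],-4.8)
im,p=look('top','t4')
cv2.imwrite('pics/t4c.png',cv2.resize(im[130:250,230:400],None,fx=4,fy=4))
print('wedge'); edges(im,p,305,324,184,213,41)
print('packed'); edges(im,p,328,368,182,198,40)
E
```

```text
t 10.70 tcp [542.2 -61.4  35.2] zdeg -5.01 width 31.1 F [ 1.  -0.7 -1.4]
shift [ 0.0023 -0.0305  0.0022] turn [-0.0036  0.0049  0.0002] rows 0.7362785363862482 0.048343185211877596
wedge
upper slope deg 4.49 x at mid y=-83: 532.8 res 10.2
lower slope deg 21.25 x at mid y=-83: 530.0 res 14.7
packed
upper slope deg -4.94 x at mid y=-178: 566.1 res 12.2
lower slope deg 8.99 x at mid y=-178: 559.7 res 6.7
```

send_rows(plan=[0,0,0,0,-0.01,0.0006,0,0,0,0,0,-0.01,0.0006,0,0,0,0,0,-0.008,0.0005,0,0,0,0,0,-0.003,0,0,0,0,0,0,0,0,0,0,0,0,0.002,0,0,0,0,0,0,0.002,0,0,0,0,0,0,0.001,0,0,0,0,0,0,0.001,0,0,0,0,0,0,0,0,0,0])

```text
t: 11.58
tool_pos: [541.1, -94.3, 35.3]
ee_rot: [0.069, 1.568, -0.068]
wrist_force: [0.2, 0.4, -1.6]
gripper_width: 31.2
```

```bash
python3 - <<'E'
from h import *
rowto([541.7,-92,33],-4.8)
im,p=look('top','t5')
cv2.imwrite('pics/t5c.png',cv2.resize(im[130:250,230:400],None,fx=4,fy=4))
E
```

```text
t 11.58 tcp [541.1 -94.3  35.3] zdeg -4.97 width 31.2 F [ 0.2  0.4 -1.6]
shift [0.0023 0.0024 0.0004] turn [-0.003   0.0018 -0.0006] rows 0.08013510358947497 0.028329709495587482
```

View pics/t5c.png

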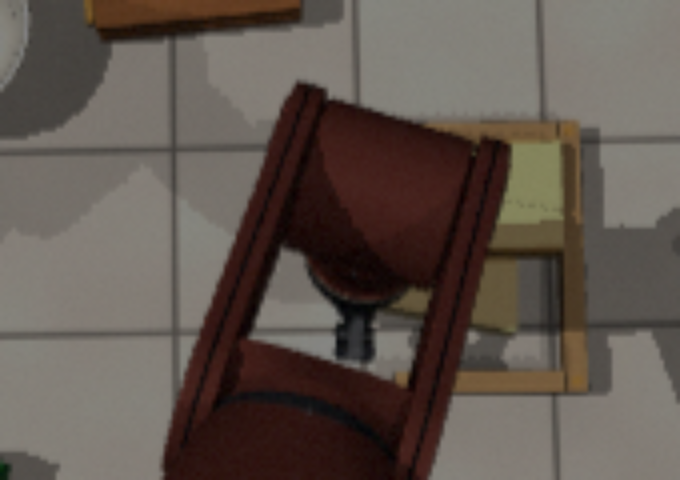

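send_rows(plan=[0,0,0,0.005,0,0,0,0,0,0,0.004,0,0,0,0,0,0,0,0,0,0,0,0,0,0,0,0,1,0,0,0,0,0,0,1,0,0,0,0,0,0,1,0,0,0,0,0,0,1,0,0,0,-0.005,0.001,0,1,0,0,0,-0.03,0,0,1,0,0,0,-0.03,0,0,1])

```text
t: 12.47
tool_pos: [537.7, -91.4, 93.8]
ee_rot: [0.069, 1.582, -0.065]
wrist_force: [0.5, -0.4, 0.6]
gripper_width: 85.1
```

```bash
python3 - <<'E'
from h import *
rowto([537,-40,100],-1.2)
E
```

```text
t 12.47 tcp [537.7 -91.4  93.8] zdeg -4.86 width 85.1 F [ 0.5 -0.4  0.6]
shift [-0.0061  0.0512 -0.0051] turn [-0.0639 -0.0118 -0.0027] rows 1.2424757732099854 0.520323533823452
```

send_rows(plan=[-0.064,-0.012,-0.003,0,0,0,0,0,0,0,0,0.025,-0.002,0,0,0,0,0,0.025,-0.002,0,0,0,0,0,0.01,0,0,0,0,0,0,0,0,0,0,0,0,0.02,0,0,0,0,0,0,0.02,0,0,0,0,0,0,0.02,0,0,0,0,0,0,0.008,0,0,0,0,0,0,0,0,0,0])

```text
t: 13.3
tool_pos: [542.8, -34.3, 33.2]
ee_rot: [0.008, 1.554, -0.018]
wrist_force: [-0.7, 0.2, 0.2]
gripper_width: 0.0
```

```bash
python3 - <<'E'
from h import *
rowto([537,-100,25],-1.2)
im,p=look('top','t6')
cv2.imwrite('pics/t6c.png',cv2.resize(im[130:250,230:400],None,fx=4,fy=4))
E
```

```text
t 13.30 tcp [542.8 -34.3  33.2] zdeg -0.95 width 0.0 F [-0.7  0.2  0.2]
shift [ 0.0086 -0.0657 -0.0048] turn [0.0043 0.0166 0.0068] rows 1.5931322115148847 0.14753401257810655
```

View pics/t6c.png

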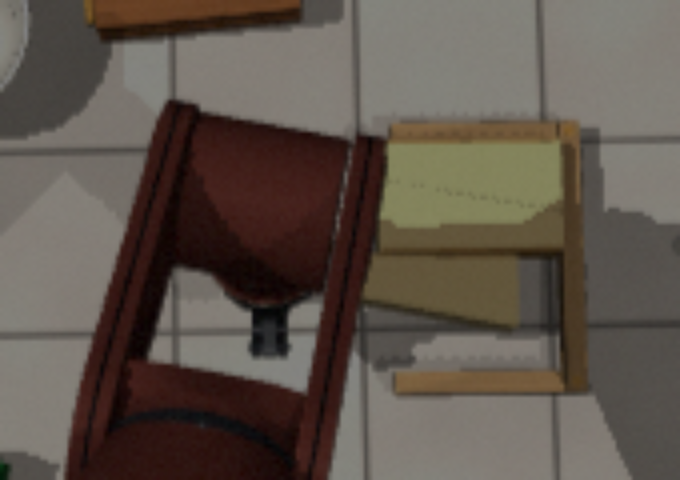

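send_rows(plan=[0.004,0.016,0.007,0.006,0,-0.005,0,0,0,0,0.004,-0.008,0,0,0,0,0,0,-0.008,0,0,0,0,0,0,-0.008,0,0,0,0,0,0,-0.008,0,0,0,0,0,0,-0.007,0,0,0,0,0,0,-0.007,0,0,0,0,0,0,-0.006,0,0,0,0,0,0,0,0,0,0,0,0,0,0,0,0])

```text
t: 14.18
tool_pos: [539.2, -94.7, 27.3]
ee_rot: [0.018, 1.565, -0.019]
wrist_force: [0.6, 1.1, -0.6]
gripper_width: 0.1
```

```bash
python3 - <<'E'
from h import *
rowto([537,-100,25],-1.2)
im,p=look('top','t7')
b,g,r=[im[...,i].astype(float) for i in range(3)]; s=(r+g)/2-b
for row in (197,200,203): print(row,s[row,352:378].round().astype(int))
print(ray([368,200],p,40),ray([369,200],p,40))
E
```

```text
t 14.18 tcp [539.2 -94.7  27.3] zdeg -1.36 width 0.1 F [ 0.6  1.1 -0.6]
shift [ 0.0023 -0.0053 -0.0021] turn [-0.0027  0.0054  0.0003] rows 0.14807508159140725 0.048342913327513705
197 [32 32 32 33 34 34 33 34 34 34 33 32 33 33 34 32 32 22 15 30 29 28 28 26
  5  6]
200 [34 34 33 34 32 32 32 32 33 32 33 32 34 34 33 34 34 20 11 28 29 28 28 28
 10  6]
203 [33 33 33 34 31 32 33 33 33 34 35 32 34 32 33 33 32 22 12 25 26 28 26 29
  9  6]
[ 535.10157267 -234.82660014   40.        ] [ 535.04810621 -237.62347132   40.        ]
```

send_rows(plan=[0,0,0,0,-0.003,0,0,0,0,0,0,-0.003,0,0,0,0,0,0,-0.003,0,0,0,0,0,0,-0.003,0,0,0,0,0,0,-0.003,0,0,0,0,0,0,-0.003,0,0,0,0,0,0,-0.003,0,0,0,0,0,0,-0.003,0,0,0,0,0,0,-0.003,0,0,0,0,0,0,-0.003,0,0])

```text
t: 15.07
tool_pos: [538.6, -100.3, 27.7]
ee_rot: [0.047, 1.569, 0.013]
wrist_force: [0.5, 13.3, 3.9]
gripper_width: 0.1
```

```bash
python3 - <<'E'
from h import *
rowto([537,-100,25],-1.2)
im,p=look('top','t7')
b,g,r=[im[...,i].astype(float) for i in range(3)]; s=(r+g)/2-b
for row in (168,172,176,186,190,197,200,203): print(row,s[row,360:378].round().astype(int))
E
```

```text
t 15.07 tcp [ 538.6 -100.3   27.7] zdeg -1.21 width 0.1 F [ 0.5 13.3  3.9]
shift [ 0.0027  0.0001 -0.0016] turn [-0.0002  0.0009 -0.0383] rows 0.07537414179965138 0.30651436120550923
168 [12 15 16 26 38 38 38 40 40 40 30 25 27 30 42  4  7  7]
172 [16 16  2 11 16 14 23 40 40 40 32 27 26 30 42 10  8  7]
176 [17  3 16 18 18 18 34 40 40 39 32 28 28 28 42 12  6  8]
186 [17 16 14 32 38 40 38 36 32 33 32 26 29 28 40 27  6  7]
190 [18 20 34 34 32 34 34 32 33 33 33 28 28 28 28 30  6  7]
197 [29 32 33 32 32 34 32 32 34 32 32 29 28 28 28 27  5  6]
200 [33 32 34 32 34 32 34 34 34 34 34 30 28 27 28 28 10  7]
203 [34 33 33 32 32 34 33 32 34 32 34 30 28 28 30 28 11  8]
```

send_rows(plan=[0,0,0,0,0.008,0,0,0,0,-0.038,-0.01,0.01,0,0,0,0,0,-0.035,0,0,0,0,0,0,-0.035,0,0,0,0,0,0,-0.03,0.03,-0.006,0,0,0,0,0,0.038,-0.008,0,0,0,0,0,0.038,-0.008,0,0,0,0,0,0.038,-0.008,0,0,0,0,0,0.038,-0.008,0,0,0,0,0,0.038,-0.008,0])

```text
t: 15.95
tool_pos: [499.9, 140.7, 144.8]
ee_rot: [0.019, 1.561, -0.027]
wrist_force: [0.7, -0.2, -0.9]
gripper_width: 0.2
```

send_rows(plan=[0,0,0,0,0.038,-0.008,1,0,0,0,0,0.038,-0.008,1,0,0,0,0,0.038,-0.008,1,0,0,0,0,0.038,-0.008,1,-0.12,0,0,0,0,0,1,-0.12,0,0,0,0,0,1,-0.12,0,0,0,0,0,1,-0.12,0,0,0,0,0,1,-0.12,0,0,0,0,0,1,-0.12,0,0,0,0,0,1])

```text
t: 16.78
tool_pos: [466.3, 312.7, 146.1]
ee_rot: [-0.57, 1.48, 0.554]
wrist_force: [-0.1, 0.2, 0.0]
gripper_width: 85.7
```

send_rows(plan=[-0.12,0,0,0,0,0,1,-0.12,0,0,0,0,0,1,-0.12,0,0,0,0,0,1,-0.12,0,0,0,0,0,1,-0.12,0,0,0,0,0,1,-0.12,0,0,0,0,0,1,-0.12,0,0,0,0,0,1,-0.12,0,0,0,0,0,1,-0.12,0,0,0,0,0,1,-0.12,0,0,0,0,0,1])

```text
t: 17.62
tool_pos: [466.2, 313.3, 146.5]
ee_rot: [-1.516, 0.986, 1.473]
wrist_force: [-0.4, -0.1, -0.9]
gripper_width: 85.7
```

```bash
python3 - <<'E'
from h import *
rowto([457,315,120],111)
im,p=look('top','t8')
print('packed+1'); 
b=max(blobs(yellow(im),800),key=lambda b:b[1][4]); print(b[1])
v,f=fit_flat([q[0] for q in blobs(yellow(im),300) if abs(q[2][0]-172)<20 and abs(q[2][1]-217)<20][0],p,[500,327],ths=[.37]) if 0 else (0,0)
im,p=look('wrist','w8')
try: top(im,p)
except Exception as e: print(e)
E
```

```text
t 17.62 tcp [466.2 313.3 146.5] zdeg 112.83 width 85.7 F [-0.4 -0.1 -0.9]
shift [0.0263 0.0083 0.0055] turn [ 0.0321 -0.0159  0.0194] rows 0.6733794002728772 0.3258308887682928
packed+1
[ 324  160   53   68 2420]
[499.5 327.1  21.3] 1-IoU 0.069
```

send_rows(plan=[0.032,-0.016,0.019,0,0.0085,0.0045,1,0,0,0,0.03,0,0,1,0,0,0,0.03,0,0,1,0,0,0,0.025,0,0,1,0,0,0,0.015,0,0,1,0,0,0,0.008,0,0,1,0,0,0,0.006,0,0,1,0,0,0,0,0,0,0,0,0,0,0,0,0,0,0,0,0,0,0,0,0], force=50)

```text
t: 18.55
tool_pos: [455.5, 316.5, 32.1]
ee_rot: [-1.436, 1.037, 1.443]
wrist_force: [0.4, -1.8, 0.8]
gripper_width: 52.0
```

send_rows(plan=[0,0,0,0,0,0,0,0,0,0,0,0,0,0,0,0,0,0,0,0,0,0,0,0,-0.005,0,0,0,0,0,0,-0.025,0,0,0,0,0,0,-0.03,0,0,0,0,0,0,-0.03,0,0,0,0,0,0,-0.02,0,0,0,0,0,0,0,0,0,0,0,0,0,0,0,0,0])

```text
t: 19.38
tool_pos: [455.3, 316.0, 150.2]
ee_rot: [-1.434, 1.036, 1.441]
wrist_force: [-0.7, -0.5, -2.7]
gripper_width: 48.2
```

```bash
python3 - <<'E'
from h import *
rowto([507,40,130],-1)
E
```

```text
t 19.38 tcp [455.3 316.  150.2] zdeg 108.17 width 48.2 F [-0.7 -0.5 -2.7]
shift [ 0.0183  0.037  -0.2785] turn [ 1.9054  0.0064 -0.005 ] rows 6.751635376316962 15.24297948870544
```

send_rows(plan=[0.119,0,0,0,0,0,0,0.119,0,0,0,0,0,0,0.119,0,0,0,0,0,0,0.119,0,0,0,0,0,0,0.119,0,0,0,0,0,0,0.119,0,0,0,0,0,0,0.119,0,0,0,0,0,0,0.119,0,0,0,0,0,0,0.119,0,0,0,0,0,0,0.119,0,0,0,0,0,0])

```text
t: 20.22
tool_pos: [447.1, 312.3, 132.7]
ee_rot: [-0.503, 1.53, 0.51]
wrist_force: [0.2, -0.1, -1.3]
gripper_width: 48.3
```

send_rows(plan=[0.119,0,0,0,0,0,0,0.119,0,0,0,0,0,0,0.119,0,0,0,0,0,0,0.119,0,0,0,0,0,0,0.119,0,0,0,0,0,0,0,0,0,0,0,0,0,0,0,0,0,-0.035,0.008,0,0,0,0,0,-0.035,0.008,0,0,0,0,0,-0.035,0.008,0,0,0,0,0,-0.035,0.008,0])

```text
t: 21.05
tool_pos: [471.7, 171.6, 113.6]
ee_rot: [-0.039, 1.613, 0.028]
wrist_force: [0.5, 0.5, -1.6]
gripper_width: 48.4
```

```bash
python3 - <<'E'
from h import *
rowto([507,30,60],-1)
E
```

```text
t 21.05 tcp [471.7 171.6 113.6] zdeg 2.43 width 48.4 F [ 0.5  0.5 -1.6]
shift [ 0.0532 -0.1427  0.0316] turn [ 0.0599 -0.0427  0.0077] rows 3.7288042319628794 0.5920750968867068
```

send_rows(plan=[0.06,-0.043,0.008,0,0,0,0,0,0,0,0,-0.03,0.007,0,0,0,0,0,-0.03,0.007,0,0,0,0,0,-0.03,0.007,0,0,0,0,0,-0.03,0.007,0,0,0,0,0.015,-0.02,0.005,0,0,0,0,0.015,0,0,0,0,0,0,0.015,0,0,0,0,0,0,0.01,0,0,0,0,0,0,0,0,0,0])

```text
t: 21.88
tool_pos: [500.0, 16.2, 46.7]
ee_rot: [-0.01, 1.577, 0.008]
wrist_force: [-0.7, 0.7, -1.6]
gripper_width: 48.4
```

```bash
python3 - <<'E'
from h import *
rowto([507,30,34],-1)
im,p=look('top','t9')
cv2.imwrite('pics/t9c.png',cv2.resize(im[130:260,230:400],None,fx=4,fy=4))
E
```

```text
t 21.88 tcp [500.   16.2  46.7] zdeg 0.64 width 48.4 F [-0.7  0.7 -1.6]
shift [0.0126 0.0138 0.0073] turn [ 0.0286 -0.0067  0.0014] rows 0.48072743537831997 0.23536274449393757
```

View pics/t9c.png

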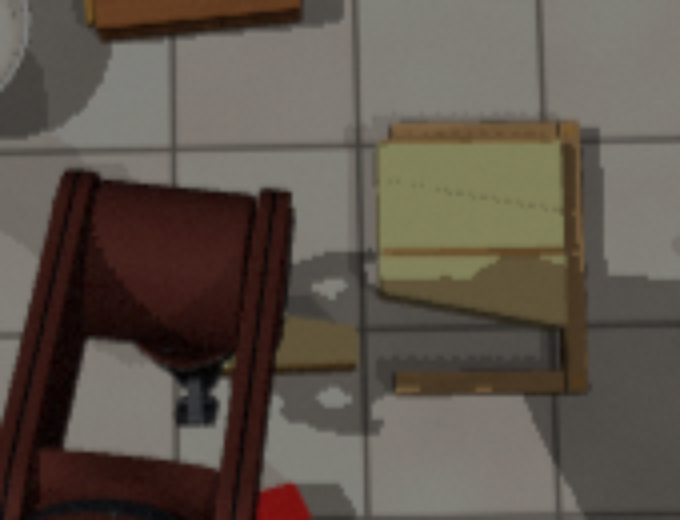

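The wide wedge is fully home, flush with the packed pair. Next I'll measure the straight edge of the held wedge against the outer rail.

```bash
python3 - <<'E'
from h import *
im=cv2.imread('pics/t9.png'); p=vision.camera_params('top')
print('held'); edges(im,p,303,317,203,228,54)
print('rail'); edges(im,p,331,348,219,232,25)
print('wide'); edges(im,p,330,366,200,216,40)
print(ray([318.5,216],p,54))
E
```

```text
held
upper slope deg 9.06 x at mid y=-70: 509.4 res 0.4
lower slope deg 0.16 x at mid y=-69: 475.8 res 0.2
rail
upper slope deg 1.32 x at mid y=-153: 475.0 res 0.2
lower slope deg 1.28 x at mid y=-152: 460.1 res 0.3
wide
upper slope deg -1.65 x at mid y=-177: 512.5 res 13.8
lower slope deg 11.97 x at mid y=-177: 516.5 res 0.8
[490.98637495 -94.30931671  54.        ]
```

send_rows(plan=[0.02,-0.006,0.001,0,0,0,0,0,0,0,0.005,0,0.005,0,0,0,0,0.005,0,0,0,0,0,0,0.004,0,0,0,0,0,0,0,0,0,0,0,0,0,0,0,0,0,0,0,0,0,0,0,0,0,0,0,0,0,0,0,0,0,0,0,0,0,0,0,0,0,0,0,0,0])

```text
t: 22.77
tool_pos: [507.9, 18.3, 34.9]
ee_rot: [0.002, 1.566, -0.003]
wrist_force: [0.1, 0.0, -1.7]
gripper_width: 48.6
```

```bash
python3 - <<'E'
from h import *
rowto([506,16,34],-.5)
im,p=look('top','t10'); z=ctrl.read_state()['tool_pos'][2]+8
print('held'); edges(im,p,303,317,201,227,z)
E
```

```text
t 22.77 tcp [507.9  18.3  34.9] zdeg -0.21 width 48.6 F [ 0.1  0.  -1.7]
shift [ 0.0009 -0.0023 -0.0019] turn [0.005  0.0051 0.0006] rows 0.07536728412234515 0.057612540787608475
held
upper slope deg 9.82 x at mid y=-70: 515.7 res 0.2
lower slope deg 0.07 x at mid y=-69: 482.4 res 0.2
```

send_rows(plan=[0.017,0.005,0,0,-0.006,-0.002,0,0,0,0,0,-0.012,0,0,0,0,0,0,-0.012,-0.0002,0,0,0,0,0,-0.012,-0.0002,0,0,0,0,0,-0.012,-0.0002,0,0,0,0,0,-0.012,-0.0002,0,0,0,0,0,-0.008,0,0,0,0,0,0,0,0,0,0,0,0,0,0,0,0,0,0,0,0,0,0,0])

```text
t: 23.65
tool_pos: [502.9, -66.7, 35.6]
ee_rot: [0.019, 1.57, -0.022]
wrist_force: [-0.2, -0.4, -1.7]
gripper_width: 48.0
```

```bash
python3 - <<'E'
from h import *
rowto([505,-94,34],-1)
im,p=look('top','t11'); z=ctrl.read_state()['tool_pos'][2]+8
print(im.shape); edges(im,p,338,342,201,224,z); edges(im,p,333,345,219,233,25)
s=im.astype(int); s=(s[...,2]+s[...,1])//2-s[...,0]
for r in range(196,232,2): print(r,s[r,312:366:2])
E
```

```text
t 23.65 tcp [502.9 -66.7  35.6] zdeg -1.49 width 48.0 F [-0.2 -0.4 -1.7]
shift [ 0.0016 -0.0272  0.0028] turn [-0.0085  0.0006  0.002 ] rows 0.6570176437935569 0.06994501282646748
(420, 560, 3)
upper slope deg -39.89 x at mid y=-154: 506.5 res 2.3
lower slope deg -77.57 x at mid y=-153: 486.0 res 10.8
upper slope deg -20.63 x at mid y=-151: 473.1 res 6.0
lower slope deg -12.62 x at mid y=-151: 461.0 res 4.4
196 [24 21 23 21 21 21 25 20 18 19  5 16 17 14 18 15 37 38 38 38 38 39 39 39
 38 38 38]
198 [21 21 20 23 20 21 22 19 20 19 10 19 13 17 18 23 36 38 37 37 37 37 37 33
 32 32 33]
200 [21 23 21 22 21 21 21 20 20 11 16 19  4 19 14 32 31 32 32 32 31 32 31 31
 31 32 32]
202 [20 22 21 22 22 19 20 18 18  9 16 16  2 19 14 31 33 32 32 32 32 32 32 32
 33 32 30]
204 [21 24 22 20 19 20 18 18 18  4 17 15 14 17 13 31 30 32 31 32 32 31 32 32
 31 32 32]
206 [20 16 17 15 17 19 15 18 15  6 17 19 18 15 14 21 25 30 30 29 31 31 31 32
 33 32 32]
208 [12 19 17 18 19 19 22 13 15 18 17  5 20 16  5  8 10 10 13 16 19 22 28 29
 31 31 32]
210 [13 15 14 16 17 18 18 21 13 20 16  2 17 10 26 15  9  9  4  5  7 10 11
[... 194 characters left out ...]
 [ 8  7  3 11 12 14 12 14 11 19 12 20 19 31 32 33 32 32 31  6  6  6  7  6
  6  5  6]
218 [ 6  8  7  7 10  9 12 16 21 19  1 18 16 31 31 31 31 32 29  5  7  7  6  7
  5  6  6]
220 [17  9  8 21 31 27 25 13 18 18  8 19 21 33 31 33 32 31 28  5  4  5  3  4
  5  5  6]
222 [-1  1 14 16 16 13 16 10 20 18 19 18 20 21 22 20 22 19  9 10 10  9  9  9
 12 11 12]
224 [-2  3  6  7  5  5  4 13 18 13 16 18 28 29 28 27 27 26 29 26 25 27 27 27
 27 27 27]
226 [ 2  5  5  7  5  6  6 19 18  5 15 17 26 27 28 27 25 31 31 33 32 32 34 32
 33 33 32]
228 [-2  5  4  5  9 10 15 17 16  4 19 12 11 13 12 13 12 11 14 11 12 11 12 13
 10  9  8]
230 [-2  3  6  5  8  9 13 18 18 13 17  6  6  9  7  5  6  5 10 10  9 11 11  9
  9 10 10]
```

send_rows(plan=[-0.004,0,0.002,0,-0.009,0.0015,0,0,0,0,0,-0.009,0,0,0,0,0,0,-0.007,0,0,0,0,0,0,-0.002,0,0,0,0,0,0,0,0,0,0,0,0,0.004,0,0,0,0,0,0,0.004,0,0,0,0,0,0,0.003,0,0,0,0,0,0,0,0,0,0,0,0,0,0,0,0,0])

```text
t: 24.53
tool_pos: [505.6, -95.3, 34.6]
ee_rot: [0.014, 1.572, -0.013]
wrist_force: [0.4, 0.2, -2.3]
gripper_width: 48.3
```

```bash
python3 - <<'E'
from h import *
rowto([505,-94,34],-1)
E
```

```text
t 24.53 tcp [505.6 -95.3  34.6] zdeg -1.01 width 48.3 F [ 0.4  0.2 -2.3]
shift [ 0.0006  0.0013 -0.0007] turn [-0.0002 -0.0014 -0.0005] rows 0.03687417037319052 0.012314756713817144
```

send_rows(plan=[0,0,0,0.007,0,0,0,0,0,0,0.006,0,0,0,0,0,0,0,0,0,0,0,0,0,0,0.001,0,1,0,0,0,0,0.001,0,1,0,0,0,0,0.001,0,1,0,0,0,0,0,0,1,0,0,0,-0.01,0,0,1,0,0,0,-0.03,0,0,1,0,0,0,-0.03,0,0,1])

```text
t: 25.37
tool_pos: [501.5, -90.7, 93.8]
ee_rot: [0.016, 1.589, -0.01]
wrist_force: [0.4, -0.7, 0.4]
gripper_width: 85.5
```

send_rows(plan=[0,0,0,0,0.03,0,0,0,0,0,0,0.03,0,0,0,0,0,0,0.015,0,0,0,0,0,0,0,0,0,0,0,0,0,0,0,0,0,0,0,0,0,0,0,0,0,0,0,0,0,0,0,0,0,0,0,0,0,0,0,0,0,0,0,0,0,0,0,0,0,0,0])

```text
t: 26.2
tool_pos: [507.7, -18.1, 103.3]
ee_rot: [0.016, 1.577, -0.017]
wrist_force: [-0.3, -0.7, 0.4]
gripper_width: -0.2
```

```bash
python3 - <<'E'
from h import *
rowto([500,-25,27],-1)
im,p=look('top','t12')
s=im.astype(int); s=(s[...,2]+s[...,1])//2-s[...,0]
for r in range(206,228,2): print(r,s[r,326:372:2])
cv2.imwrite('pics/t12c.png',cv2.resize(im[130:260,230:400],None,fx=4,fy=4))
E
```

```text
t 26.20 tcp [507.7 -18.1 103.3] zdeg -1.20 width -0.2 F [-0.3 -0.7  0.4]
shift [ 0.0763 -0.007  -0.007 ] turn [-0.0035 -0.0067  0.0008] rows 1.8462060847174948 0.06068667979947488
206 [33 32 31 32 32 28 25 22 23 27 29 29 30 32 31 32 31 33 32 32 31 32 33]
208 [32 33 31 31 31 33 33 31 32 32 33 27 26 25 23 30 30 30 31 31 31 31 33]
210 [32 32 33 29 34 33 30 32 33 33 31 31 31 33 30 31 25 13 17 20 26 30 29]
212 [32 30 32 32 32 33 31 32 31 31 33 31 32 33 32 32 29  4  5  7  8 11 10]
214 [33 32 32 31 30 32 33 32 33 33 33 31 31 31 30 32 29  7  6  6  4  2 12]
216 [32 33 32 32 32 32 30 32 32 32 32 33 31 33 31 32 30  7  6  5  5  2 12]
218 [31 34 33 32 32 31 32 31 32 32 31 32 32 32 33 32 29  7  5  8  4  2  8]
220 [23 17 18 17 19 16 11 17 16 13 14 13 13 12 12 15  5  4  5  5  6  5 12]
222 [ 9  5  9 10 12 10 10 12 10 10 10 10  9 11 10  9  8  9 11 13 13 14 16]
224 [ 8  8 29 29 29 28 30 29 28 27 29 33 33 30 30 31 42 42 41 43 41 42 43]
226 [10 11 27 28 28 29 28 26 28 40 41 41 41 41 41 43 44 42 42 42 41 42 41]
```

send_rows(plan=[-0.003,-0.007,0.001,0.025,-0.005,-0.005,0,0,0,0,0.025,0,0,0,0,0,0,0.018,0,0,0,0,0,0,0.008,0,0,0,0,0,0,0.005,0,0,0,0,0,0,0,-0.008,0,0,0,0,0,0,-0.008,0,0,0,0,0,0,-0.008,0,0,0,0,0,0,-0.008,0,0,0,0,0,0,-0.008,0,0])

```text
t: 27.08
tool_pos: [505.7, -68.6, 23.8]
ee_rot: [0.013, 1.562, -0.016]
wrist_force: [1.1, 1.9, -0.8]
gripper_width: -0.0
```

```bash
python3 - <<'E'
from h import *
rowto([502,-100,25],-1)
E
```

```text
t 27.08 tcp [505.7 -68.6  23.8] zdeg -1.04 width -0.0 F [ 1.1  1.9 -0.8]
shift [-0.0012 -0.0315 -0.0031] turn [-0.0008  0.0083  0.0015] rows 0.7592044827039002 0.0679595140976518
```

send_rows(plan=[0,0.008,0.001,0,-0.005,-0.001,0,0,0,0,0,-0.005,0,0,0,0,0,0,-0.005,0,0,0,0,0,0,-0.005,0,0,0,0,0,0,-0.004,0,0,0,0,0,0,-0.004,0,0,0,0,0,0,-0.003,0,0,0,0,0,0,-0.003,0,0,0,0,0,0,-0.003,0,0,0,0,0,0,-0.003,0,0])

```text
t: 27.92
tool_pos: [502.3, -100.2, 25.7]
ee_rot: [0.04, 1.575, 0.0]
wrist_force: [1.3, 15.4, 4.4]
gripper_width: -0.3
```

```bash
cat > chk.py <<'E'
from h import *
rowto([502,-100,25],-1)
im,p=look('top')
s=im.astype(int); s=(s[...,2]+s[...,1])//2-s[...,0]
for r in (188,198,206,212,214,216,218,220,221,222,223,224,226): print(r,s[r,350:376])
E
python3 chk.py
```

```text
t 27.92 tcp [ 502.3 -100.2   25.7] zdeg -1.46 width -0.3 F [ 1.3 15.4  4.4]
shift [ 0.0007  0.0002 -0.0003] turn [-0.008  -0.0051 -0.026 ] rows 0.017515990650089717 0.22112522559129041
188 [18 19 16 16 14  8 10 18 17 14 14  4 13 18 16 32 39 38 39 39 39 27 28 28
 42 31]
198 [21 19  8  9 18 15 16 19  4 17 19 15 17 32 37 38 37 31 32 30 33 29 30 27
 29 39]
206 [ 5 15 20 18 18 12  7 20 19 18 23 32 33 32 32 32 34 32 32 33 32 28 27 27
 28 28]
212 [19 18 16 17  1 17 21 20 20 32 32 31 31 32 31 32 32 33 31 31 32 30 29 26
 27 28]
214 [19 18 19  4 11 18 16 18 28 31 33 32 31 32 32 31 32 33 31 32 32 32 28 26
 27 27]
216 [20 18 13  1 16 18 17 22 32 32 32 32 32 31 33 32 33 31 31 32 33 32 28 29
 27 26]
218 [18 16  0 14 17 15 17 28 33 32 31 32 32 32 32 31 31 30 30 32 32 30 23 29
 28 27]
220 [16 13  7 15 20 16 18 32 31 31 32 32 32 32 32 31 31 32 32 30 30 29 25 30
 28 29]
221 [17  3 15 17 19 21 16 25 26 26 26 28 27 28 26 29 29 28 28 28 27 23 25 27
 28 27]
222 [17  6 14 18 15 17 15 17 15 18 17 19 16 16 17 19 19 21 20 20 18 16 27 29
 28 28]
223 [15  5 17 19 18 17 28 27 28 26 28 27 27 27 28 29 29 26 27 27 27 16 28 30
 32 31]
224 [10  7 16 18 19 20 26 25 25 29 26 26 26 27 27 27 28 27 28 28 27 14 29 37
 43 36]
226 [ 5 17 16 18 16 32 33 32 33 31 32 34 32 33 33 34 43 41 43 43 42 27 40 52
 53 47]
```

send_rows(plan=[0,0,0,0,-0.006,0,0,0,0,0,0,-0.006,0,0,0,0,0,0,-0.006,0,0,0,0,0,0,0.01,0,0,0,0,0,0,0.012,0,0,0,0,0,-0.02,0.02,0,0,0,0,0,-0.035,0.03,0,0,0,0,0,-0.035,0.035,0,0,0,0,0,-0.035,0.038,0,0,0,0,0,-0.02,0.038,0,0])

```text
t: 28.8
tool_pos: [505.1, 61.6, 166.4]
ee_rot: [0.074, 1.586, 0.018]
wrist_force: [1.5, -0.8, -0.2]
gripper_width: -0.1
```

send_rows(plan=[0,0,0,0,0.035,0,0,0,0,0,0,0.035,0,0,0,0,0,0,0.035,0,0,0,0,0,0,0.035,0,0,0,0,0,0,0.035,0,0,0,0,0,0,0.02,0,0,0,0,0,0,0,0,0,0,0,0,0,0,0,0,0,0,0,0,0,0,0,0,0,0,0,0,0,0])

```text
t: 29.63
tool_pos: [516.3, 270.6, 189.3]
ee_rot: [0.066, 1.561, 0.021]
wrist_force: [0.2, -0.6, -0.1]
gripper_width: 0.1
```

```bash
python3 - <<'E'
from h import *
rowto([502,100,150],-1)
im,p=look('top','t13')
cv2.imwrite('pics/t13c.png',cv2.resize(im[150:240,310:390],None,fx=6,fy=6))
E
```

```text
t 29.63 tcp [516.3 270.6 189.3] zdeg -1.66 width 0.1 F [ 0.2 -0.6 -0.1]
shift [ 0.0298 -0.1728 -0.0097] turn [-0.0113  0.0086 -0.0551] rows 4.212325654014122 0.45493173370497847
```

View pics/t13c.png

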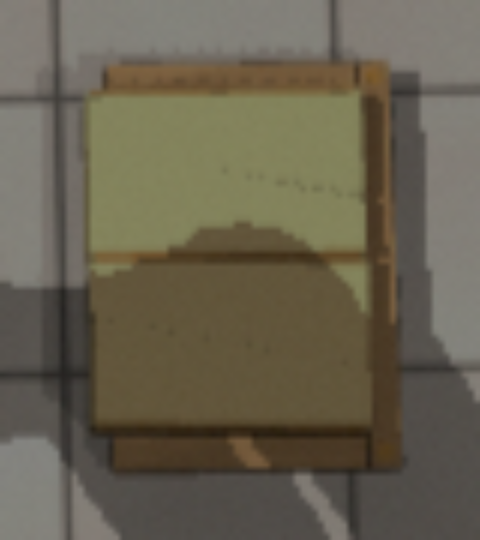

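The four wedges form one flush block against the back rail, with closed seams and straight front and back edges. I'm handing in the job.

```bash
python3 -c "
from rig import ticket
print(ticket.close_job())"
```

```text
the job is handed in; nothing more can be done
None
```

Both loose yellow wedges are now in the empty half of the frame. The wide-end-to-back wedge went in first beside the packed pair. The narrow-end-to-back wedge went in second, along the outer rail.

I inserted each wedge in the gripper and slid the last 30 mm or so with the closed fingertips until it met the back rail. The wrist sensor read about 13 N for the first wedge and 15 N for the second. I pressed the second a little more after that and did not read the peak.

**Final checks:**
- **Fit:** the last top picture shows all four wedges as one flush block against the back rail, with closed seams and the packed pair in place.
- **Robot:** the arm is well clear and touching nothing. The gripper is shut and empty, and the job took about 30 s.
- **Bystanders:** the arm was never sent near the bowl, colander or tostonera. I did not take a separate final picture of them.

**Disagreements:**
- The first wedge sat about 4° turned in the grip. I corrected it from the top camera before inserting it.
- One early frame estimate was about 10 mm off because the arm was still moving when I took the picture. I measured it again before using it.

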